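# Seat a weld coupon and hold a non-contact probe over its bead

### The job

Take the steel coupon with the raised weld bead from its sloping stand and seat it flat in the pocket of the blue nest with the bead facing up, and let it go. Then lift the yellow-and-black probe out of its dock, carry it clear over the parts box, and finish still holding it upright about 10 mm above the coupon, centred on the bead with its long side along the bead; the probe must never touch the coupon, the nest or the parts box. Leave the plain coupon and the other things on the bench where they are.

Things in the scene. Friction and masses are not known exactly. Their poses are not given: they have to be found in the camera images.
- coupon: Welded steel coupon, a plate 80 (x) x 50 (y) x 10 (z) mm, about 0.32 kg, loose, with one copper-coloured weld bead along the middle of its upper face (+z), 9 mm wide and 2 mm proud, running along x. Origin: centre of its plain underside; z is normal to the plate, out of the bead side. It starts lying on one of the two wooden stands, sloping 30 degrees, bead up, its -x end low and held by a lip.
- bead_top (a point): Top of the weld bead at the coupon's centre, 12 mm above the coupon's underside; axes as the coupon's.
- blank: Plain steel coupon, same 80 x 50 x 10 mm plate without a bead, lying on the other stand. Not to be used or moved. Origin: centre of its underside.
- stand_a: Wooden sloping stand (fixed), foot 90 x 60 x 10 mm; origin: centre of its underside. Ramp 84 mm long, only 26 mm wide (the coupon overhangs 12 mm each side), rises 30 degrees towards +x; the coupon's underside centre lies 50 mm above the origin. A lip 6 mm thick, 9 mm above the ramp, stops the low (-x) end.
- stand_b: A second stand exactly like stand_a. Which of the two carries the welded coupon varies.
- nest: Inspection nest (fixed): aluminium base plate 140 (x) x 110 (y) x 12 mm with a blue pocket for one coupon, long side along x. The pocket's floor is a ridge only 28 mm wide; beside it fingertips may go down to the base plate, 14 mm below the pocket floor. Origin: centre of the plate's underside.
- nest_in (a point): Centre of the pocket's floor, 26 mm above the table; axes as the nest's. Pocket 84 (x) x 54 (y) mm inside, 8 mm deep: walls 10 mm thick at the two x ends; on the long sides only a cheek 12 mm long, 8 mm thick in each corner, leaving a 60 mm wide gap for a finger on each long side. A seated coupon's bead top is 12 mm above this point.
- dock: Black plastic probe dock (fixed), 90 x 64 mm, floor 6 mm thick, 12 mm high rim standing 18 mm above the table, inside 66 x 40 mm. Origin: centre of its underside. Dock and nest may change sides, left or right of the parts box.
- probe: Hand-held non-contact scanning probe, loose, about 0.3 kg, standing upright in the dock, its underside 6 mm above the table. Yellow head 60 (x) x 34 (y) x 24 mm high with the sensing face underneath; above it a black handle 36 (x) x 30 (y) mm from 24 to 90 mm above the face, best gripped across y. Origin: centre of the sensing face (underside); z up through the handle, x along the long side.
- parts_box: Clear compartment box (fixed), 130 (x) x 170 (y) mm with black latches to 182 mm, walls 48 mm high, small parts in it standing up to 76 mm above the table. It stands between dock and nest. Origin: centre of its underside.
- tub: White tub with a blue lid, 90 mm diameter, 140 mm high, at the back right. Leave alone. Origin: centre of its underside.
- tape: Roll of tan tape lying flat, 110 mm diameter, 24 mm high, at the back left. Leave alone. Origin: centre of its underside.
- padlock: Steel and blue padlock lying flat, body 45 x 50 x 26 mm with shackle, on the right. Leave alone. Origin: centre of its body's underside.
- caliper: Dial caliper lying flat, 200 x 68 mm, 13 mm high, on the left. Leave alone. Origin: centre of its beam's underside.
Things that resemble listed ones, but are neither listed nor needed, are in the scene too. Leave any purple look-alike of the probe alone. Leave any pink look-alike of the coupon alone.

How it is judged:
On the way, in this order (a step that is already met when the one before it is completed fails the run):
1. the welded coupon lies seated in the nest's pocket, bead up, let go (horizontal distance between coupon and nest_in below 0.006 m and z of coupon in the frame of nest_in below 0.003 m and angle between coupon's own z axis and vertical below 0.07 rad and angle between the x axis of coupon and the x axis of nest, either way round below 0.12 rad and contact force between the fingers and coupon below 0.1 N and linear speed of coupon below 0.02 m/s), for 0.2 s.
2. the probe is held in the fingers, lifted higher than the parts in the box (height (world z) of probe above 0.08 m and contact force between the fingers and probe above 1 N), for 0.1 s.
At the end, for the whole second after the job is handed in: Coupon seated in the pocket, bead up (6 mm, 4 deg). Probe still held, at rest, its face 4 to 18 mm above the bead top, within 8 mm of the bead's centre, long side along it within 8 deg, upright within 7 deg, touching neither coupon nor nest (horizontal distance between coupon and nest_in below 0.006 m and z of coupon in the frame of nest_in below 0.003 m and angle between coupon's own z axis and vertical below 0.07 rad and angle between the x axis of coupon and the x axis of nest, either way round below 0.12 rad and z of probe in the frame of bead_top between 0.004 and 0.018 m and horizontal distance between probe and bead_top below 0.008 m and angle between the x axis of probe and the x axis of coupon, either way round below 0.15 rad and angle between probe's own z axis and vertical below 0.12 rad and contact force between the fingers and probe above 1 N and contact force between each of the fingers, probe and coupon below 0.1 N and contact force between probe and nest below 0.1 N and linear speed of probe below 0.02 m/s); the arm keeps its last pose, push and grip.
It fails at once if the probe touches the coupon, the nest or the parts box (contact force between probe and coupon above 0.3 N or contact force between probe and nest above 0.3 N or contact force between probe and parts_box above 0.3 N).
It fails at once if the plain coupon or another bystander is moved more than 15 mm (distance of any of blank, tub, tape, padlock, caliper from where it was at the start of the episode above 0.015 m).
It also fails if it takes over 67 s, if anything falls off the work surface, if the arm or the gripper's body presses on something with over 40 N, if the wrist force passes 120 N, or if a joint passes its speed limit or range.

### The arm

A 6-joint arm with a two-finger parallel gripper is mounted at the origin on the work surface. World frame = base frame: x ahead of the robot, y to its left, z up, the work surface at z = 0. Lengths are in m, angles in rad, forces in N, time in s.
With the tool pointing down it reaches from about 0.35 to 0.775 m from the base axis. Payload 5.5 kg.
Tool frame: the origin (TCP) lies between the finger pads; the fingertips stand 8 mm ahead of it and the grasp point (between the pads) lies 11 mm behind it; z points along the fingers, y is the line along which they close (so a half turn about z gives the same grasp; the last joint's range is limited). The gripper opens to 85 mm and grips with 20 to 120 N. Pads are 22 mm wide; open, the fingers measure 114 mm over their backs; the gripper's body (76 mm by 85 mm) begins 54 mm behind the grasp point. The pads swing forward as they close: fully open they stand 13 mm farther back than shut.
Start: joints at [1.188, 0.313, 0.046, 1.304, 0, 1.431], TCP at [0.138, 0.558, 0.239] pointing down, gripper open.
Joint ranges: [-2.76, 2.76], [-0.86, 1.69], [-1.03, 1.26], [-2.2, 2.34], [-1.47, 1.5], [-3.14, 3.14]. Speed limits (rad/s): [2.57, 2.57, 3.14, 3.14, 3.14, 3.14].

### API

Orientations are given as a unit quaternion [w, x, y, z].
In Python, from workcell import env gives the robot as it stands.
- The arm moves only by the tool move_arm, never from a script. Its argument "moves" is one flat list of numbers, 5 for each row, row after row: the shift along the world's x, y, z in m, then the turn about the world's z in rad, then the finger opening in m, from 0 to 0.0854. A call has 1 to 12 rows; each row is the pose to reach, as a shift and turn from the pose commanded when the call began; what a row does not reach only later rows make up. A row lasts 1/12 s, in which the tool goes at most 41.7 mm and 7.16 degrees, less where a joint would pass 70% of its speed; a pose out of reach is approached as far as the arm can. A call with a gripper value outside its range is refused whole. The fingers move at their own pace and stop on an object; "newtons" is the grip in N (left out, the last holds). Time passes only in rows, so rows that repeat a pose let the fingers close. It gives the time, the measured TCP pose, the force, the opening and the grip force at its end, in the units of the state.
- env.get_state(): the state, without advancing time (a new reading comes with each control period).
- env.read_camera(name): name is "scene" or "top" or "wrist"; returns a dict with "pixels" (400x640x3 uint8, red, green, blue), "camera_matrix" (3x3 intrinsics, pixels), "distortion" ([k1, k2, p1, p2, k3] as OpenCV has them; the pictures are not rectified), "rvec" (rotation vector, rad) and "tvec" (3), from world to camera coordinates, as OpenCV has them. Camera axes: x right, y down, z forward; pixel columns grow to the right and rows downward; lengths in m; the calibration is good to about 2 mm. A picture is of the moment at which its call begins. There is no depth.
- env.hand_in(): hands the job in; it is judged then, once.
The state is a dict: "clock": time; "joint_pos": joint angles; "qvel": joint speeds; "tau": joint torques, N m; "tcp_pos": TCP position; "orientation": TCP orientation; "wrist_force": force on the tool from outside, world axes, zero at the start; "ft_torque": the same for the moment, N m; "finger_gap": finger opening in m; "grip_force": force on a finger pad.
Only numpy, scipy, OpenCV 4.12 (cv2) and the standard library are available. Lean on these libraries where they do the work, as an engineer would, in place of code of your own. Each camera call takes 0.05 s, during which the arm holds its last target. There are 200 camera calls.

## Working session

There is one attempt and no reset: what is moved stays moved. The work goes in short steps, Python scripts to look and compute and a tool call to move; the robot and the scene stay as the last step left them, time stands still between calls to the robot, and variables do not carry over. Pictures are saved under pics/ and viewed, at most 10 in all, crops included, and the job is handed in when it is done.

Besides the shell and the picture viewer there is one more tool, called after "Emit:" as a command line: name --argument value ..., lists and objects as JSON in quotes. move_arm: Moves the arm, as the interface text tells. Its arguments: {"type":"object","properties":{"moves":{"type":"array"},"newtons":{"type":"number"}},"required":["moves"]}

```bash
mkdir -p pics; cat > h.py <<'E'
import numpy as np, cv2
from workcell import env
def shot(name,fn=None):
    c=env.read_camera(name)
    c={k:np.array(v) for k,v in c.items()}
    if fn: cv2.imwrite('pics/'+fn+'.png',c['pixels'][:,:,::-1]); np.savez('pics/'+fn+'.npz',**c)
    return c
def load(fn): return dict(np.load('pics/'+fn+'.npz'))
def ray(c,uv):
    uv=np.array(uv,float).reshape(-1,1,2)
    n=cv2.undistortPoints(uv,c['camera_matrix'],c['distortion'])[:,0]
    R=cv2.Rodrigues(c['rvec'])[0]; o=-R.T@c['tvec'].ravel()
    return o,np.c_[n,np.ones(len(n))]@R
def onz(c,uv,z):
    o,d=ray(c,uv); return o+d*((z-o[2])/d[:,2])[:,None]
def proj(c,P): return cv2.projectPoints(np.array(P,float).reshape(-1,3),c['rvec'],c['tvec'],c['camera_matrix'],c['distortion'])[0][:,0]
def tri(c1,p1,c2,p2):
    o1,d1=ray(c1,p1);o2,d2=ray(c2,p2);out=[]
    for a,b in zip(d1,d2):
        s=np.linalg.lstsq(np.c_[a,-b],o2-o1,rcond=None)[0]
        A,B=o1+a*s[0],o2+b*s[1]; out.append(np.r_[(A+B)/2,np.linalg.norm(A-B)])
    return np.array(out)
E
python3 - <<'E'
from h import *
a=shot('top','top0');b=shot('scene','scene0')
for c in(a,b):print(ray(c,[[320,200]]))
print(env.get_state())
E
```

```text
(array([0.33714162, 0.00440186, 1.42804206]), array([[ 0.14132205,  0.01135009, -0.9899166 ]]))
(array([ 1.46598546, -0.00967041,  1.03786044]), array([[-0.69768211,  0.01156281, -0.71644819]]))
{'clock': 0.1, 'joint_pos': array([ 1.18839271e+00,  3.13959538e-01,  4.50691749e-02,  1.30357956e+00,
       -1.22278020e-05,  1.43123684e+00]), 'qvel': array([-8.24997234e-04, -1.79563023e-03,  4.22552313e-03, -1.16441987e-03,
       -5.24539184e-06, -6.21534963e-04]), 'tau': array([ 2.07327139e-03, -4.81726205e+01,  2.99242884e+01,  1.27791867e-02,
       -1.60492914e-04, -8.53241829e-06]), 'tcp_pos': array([0.13808953, 0.55771389, 0.23846896]), 'orientation': array([-2.10010958e-04,  1.21123877e-01,  9.92637047e-01, -8.10038021e-04]), 'wrist_force': array([ 0.57071301, -0.3382562 ,  0.29912574]), 'ft_torque': array([ 0.00102327, -0.00174723,  0.01827551]), 'grip_force': 0.0, 'finger_gap': 0.08558771060719123}
```

View pics/top0.png

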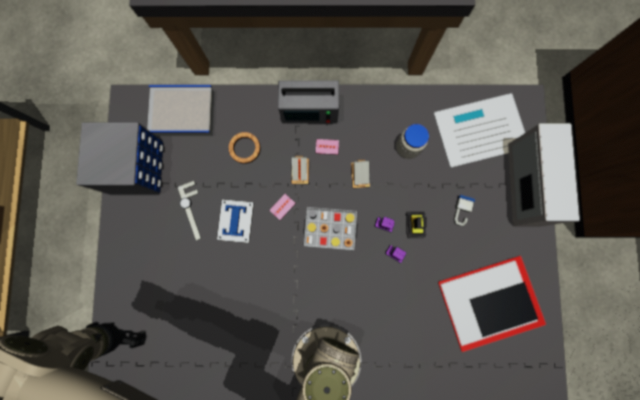

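View pics/scene0.png

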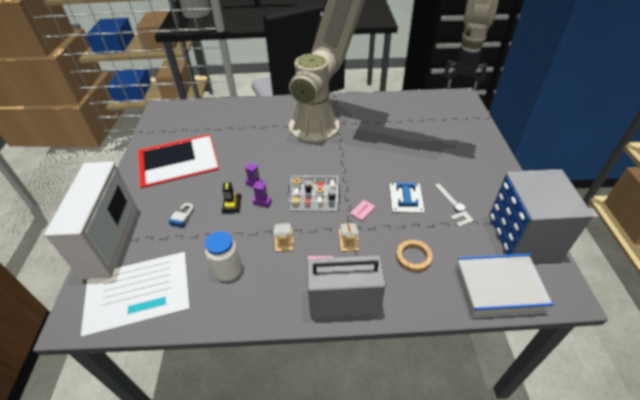

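Top view: the copper-striped coupon is at (300,170). It could be confused with the plain coupon (360,173) and the pink ones (328,146) and (282,206). The probe is yellow-black at (416,223), with purple look-alikes at (385,223) and (397,253). The nest is at (236,221) and the parts box at (330,228). I choose (300,170) because of its copper bead, and will check that in a close crop.

```bash
python3 - <<'E'
from h import *
a=load('top0');b=load('scene0')
def crop(c,u,v,w,h): return cv2.resize(c['pixels'][v:v+h,u:u+w,::-1],(400,300),interpolation=cv2.INTER_CUBIC)
cv2.imwrite('pics/crop1.png',np.vstack([np.hstack([crop(a,275,143,100,75),crop(a,205,190,64,48)]),np.hstack([crop(b,265,195,100,75),crop(a,380,200,64,48)])]))
for n,p,z in[('coupon',(300,170),.06),('nest',(236,221),.026),('dock',(416,223),.018),('box',(331,229),.05),('blank',(360,173),.06)]:print(n,onz(a,[p],z))
E
```

```text
coupon [[0.63594845 0.08855868 0.06      ]]
nest [[0.46429242 0.30953922 0.026     ]]
dock [[ 0.45822956 -0.31093043  0.018     ]]
box [[ 0.43518695 -0.01700854  0.05      ]]
blank [[ 0.62541821 -0.11613952  0.06      ]]
```

View pics/crop1.png

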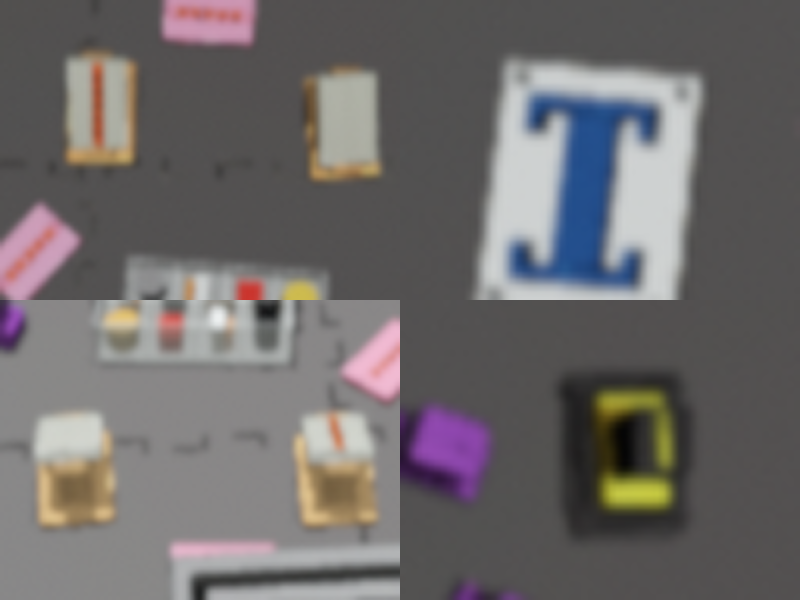

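The crop confirms it: the left stand carries the coupon with the copper bead, its low end (lip) towards the robot. The right-hand coupon is plain. The nest's pocket (top right) has its x axis nearly along world x, and the probe stands in the dock (bottom right). Next, wrist looks over the nest and the stand.

Emit:
move_arm --moves '[0.03,-0.025,0.01,0.1,0.085,0.06,-0.05,0.02,0.2,0.085,0.09,-0.075,0.03,0.24,0.085,0.12,-0.1,0.04,0.24,0.085,0.15,-0.125,0.05,0.24,0.085,0.18,-0.15,0.06,0.24,0.085,0.21,-0.175,0.06,0.24,0.085,0.24,-0.2,0.06,0.24,0.085,0.26,-0.22,0.06,0.24,0.085,0.27,-0.23,0.06,0.24,0.085,0.27,-0.23,0.06,0.24,0.085,0.27,-0.23,0.06,0.24,0.085]'

```text
clock: 1.1
tcp_pos: [0.4085, 0.3275, 0.2988]
orientation: [-0.001, 0.002, 1.0, -0.0]
wrist_force: [-0.5, 0.7, -0.8]
finger_gap: 0.0847
grip_force: 0.0
```

```bash
python3 - <<'E'
from h import *
c=shot('wrist','w1');s=env.get_state();print(s['tcp_pos'],s['orientation'],s['clock'],ray(c,[[320,200]]))
E
```

```text
[0.4079238  0.32813453 0.29899142] [-5.05586002e-04  1.70912852e-03  9.99998412e-01 -5.80717399e-06] 1.15 (array([0.33217412, 0.32889958, 0.43348945]), array([[ 0.29225265, -0.00790145, -0.95633575]]))
```

Emit:
move_arm --moves '[0.03,-0.03,0,0,0.085,0.05,-0.06,0,0,0.085,0.06,-0.09,0,0,0.085,0.08,-0.12,0,0,0.085,0.1,-0.15,0,0,0.085,0.11,-0.18,0,0,0.085,0.12,-0.2,0,0,0.085,0.13,-0.22,0,0,0.085,0.14,-0.23,0,0,0.085,0.14,-0.23,0,0,0.085,0.14,-0.23,0,0,0.085]'

```text
clock: 2.07
tcp_pos: [0.5482, 0.0991, 0.299]
orientation: [-0.0, 0.001, 1.0, 0.0]
wrist_force: [-0.5, 1.7, 0.4]
finger_gap: 0.0849
grip_force: 0.0
```

```bash
python3 - <<'E'
from h import *
c=shot('wrist','w2');s=env.get_state();print(s['tcp_pos'],s['orientation'],s['clock'],ray(c,[[320,200]]))
cv2.imwrite('pics/w12.png',np.vstack([cv2.resize(load(f)['pixels'][:,:,::-1],(480,300)) for f in('w1','w2')]))
E
```

```text
[0.54783733 0.09946    0.29917214] [-3.79889552e-04  7.65871807e-04  9.99999581e-01  3.27084577e-04] 2.1167 (array([0.47184019, 0.10013145, 0.43364331]), array([[ 0.29269607, -0.00635704, -0.95621165]]))
```

View pics/w12.png

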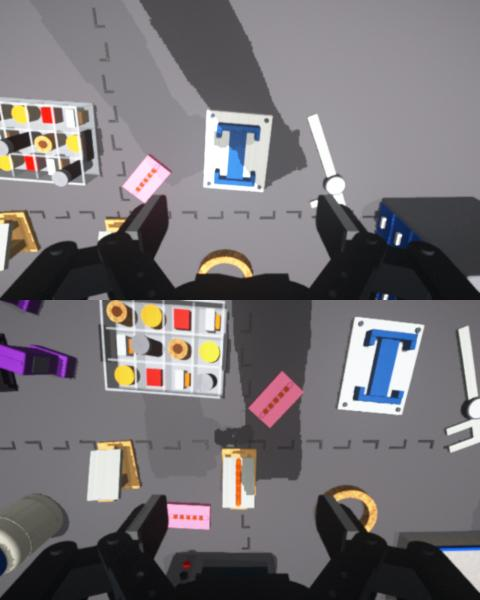

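The wrist views show the nest in both: about (315,200) in w1 and (510,90) in w2, in full-size pixels. The welded coupon is at (318,240) in w2, and the plain one at (140,230). One more view with a baseline, then measure.

Emit:
move_arm --moves '[0.03,0.02,0,0,0.085,0.06,0.04,0,0,0.085,0.08,0.05,0,0,0.085,0.08,0.05,0,0,0.085,0.08,0.05,0,0,0.085]'

```text
clock: 2.53
tcp_pos: [0.6279, 0.1504, 0.2982]
orientation: [-0.001, -0.0, 1.0, 0.0]
wrist_force: [0.3, -0.1, 0.3]
finger_gap: 0.0852
grip_force: 0.0
```

```bash
cat > m.py <<'E'
from h import *
def masks(c):
    h=cv2.cvtColor(c['pixels'],cv2.COLOR_RGB2HSV); H,S,V=h[...,0].astype(int),h[...,1].astype(int),h[...,2].astype(int)
    blue=(H>95)&(H<125)&(S>120); white=(S<45)&(V>120); bead=((H<14)|(H>172))&(S>140)&(V>60)
    return blue,white,bead
def comps(m,near,minA=20):
    n,l,st,ce=cv2.connectedComponentsWithStats(m.astype(np.uint8)); i=[k for k in range(1,n) if st[k,4]>=minA]
    k=min(i,key=lambda k:np.linalg.norm(ce[k]-near)); return l==k,st[k,4]
def rect(m):
    ct=max(cv2.findContours(m.astype(np.uint8),cv2.RETR_EXTERNAL,cv2.CHAIN_APPROX_NONE)[0],key=cv2.contourArea)
    return cv2.minAreaRect(ct),ct
E
python3 - <<'E'
from m import *
shot('wrist','w3'); print(env.get_state()['tcp_pos'])
nest0=[.464,.31,.026]; cp0=[.636,.089,.06]
for f in('w1','w2','w3','top0','scene0'):
    c=load(f);b,w,o=masks(c); 
    pn,pc=proj(c,[nest0,cp0]); print(f,pn,pc)
    for nm,m,p,A in(('blue',b,pn,100),('bead',o,pc,8)):
        try:
            k,a=comps(m,p,A);r,_=rect(k);print(nm,a,np.round(cv2.boxPoints(r),1).tolist())
        except Exception as e: print(nm,e)
c=load('w3'); cv2.imwrite('pics/w3c.png',c['pixels'][:,:,::-1])
E
```

```text
[0.62737173 0.14973629 0.29877923]
w1 [307.62119807 205.61874014] [141.59641042 337.89521943]
blue 2419 [[283.6000061035156, 243.89999389648438], [289.79998779296875, 164.1999969482422], [346.29998779296875, 168.60000610351562], [340.20001220703125, 248.1999969482422]]
bead 16 [[181.0, 252.0], [183.5, 249.5], [186.0, 252.0], [183.5, 254.5]]
w2 [505.15344568  89.14882206] [312.82794898 240.18413398]
blue 3391 [[475.1000061035156, 132.60000610351562], [494.29998779296875, 33.29999923706055], [556.5, 45.29999923706055], [537.2999877929688, 144.60000610351562]]
bead 355 [[315.0, 212.0], [321.0, 212.0], [321.0, 274.0], [315.0, 274.0]]
w3 [469.47557122  12.50892658] [266.22579114 174.72010405]
blue 2234 [[438.5, 61.70000076293945], [445.8999938964844, -5.099999904632568], [509.6000061035156, 2.0], [502.1000061035156, 68.80000305175781]]
bead 402 [[266.6000061035156, 209.89999389648438], [268.5, 146.8000030517578], [275.6000061035156, 147.0], [273.79998779296875, 210.10000610351562]]
top0 [235.86381375 221.08465421] [299.870959   169.98528338]
blue 250 [[222.6999969482422, 233.1999969482422], [225.3000030517578, 205.10000610351562], [244.39999389648438, 206.89999389648438], [241.8000030517578, 235.0]]
bead 19 [[299.0, 178.0], [299.0, 178.0], [299.0, 160.0], [299.0, 160.0]]
scene0 [404.69146924 192.85219038] [347.44709144 226.19521052]
blue 205 [[397.79998779296875, 183.0], [414.70001220703125, 182.0], [416.1000061035156, 204.0], [399.20001220703125, 205.10000610351562]]
bead 8 [[318.0, 183.0], [322.0, 183.0], [322.0, 184.0], [318.0, 184.0]]
```

View pics/w3c.png

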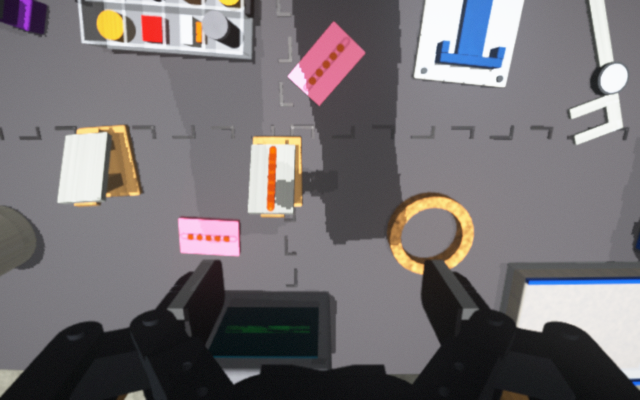

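The third view shows the bead from (272,147) to (270,210), with the coupon and stand clear. Now to triangulate.

```bash
python3 - <<'E'
from m import *
w1,w2,w3,t=[load(f) for f in('w1','w2','w3','top0')]
# bead: sub-pixel row centres
def beadends(c,p):
    k,a=comps(masks(c)[2],p,8);v,u=np.nonzero(k);vx,vy,x0,y0=cv2.fitLine(np.c_[u,v].astype(np.float32),cv2.DIST_L2,0,.01,.01).ravel()
    s=((u-x0)*vx+(v-y0)*vy);e=[(x0+vx*q,y0+vy*q) for q in(s.min()-.5,s.max()+.5)];return sorted(e,key=lambda p:p[1])
e2,e3=beadends(w2,(313,240)),beadends(w3,(270,178))
T=tri(w2,e2,w3,e3);print('bead',T);d=T[1]-T[0];print('len',np.linalg.norm(d[:3]),'pitch',np.degrees(np.arcsin(d[2]/np.linalg.norm(d[:3]))),'yaw',np.arctan2(d[1],d[0]),'mid',T.mean(0))
# nest plate corners
Q={}
for f,c,p in(('w1',w1,(313,205)),('w2',w2,(510,89)),('top0',t,(236,221))):
    b,w,_=masks(c);k,a=comps(cv2.morphologyEx((b|w).astype(np.uint8),cv2.MORPH_CLOSE,np.ones((3,3))),p,300)
    r,ct=rect(k);hull=cv2.convexHull(ct);q=cv2.approxPolyN(hull,4,ensure_convex=True).reshape(-1,2).astype(float)
    # order by world
    X=onz(c,q,.012)[:,:2];o=np.argsort(np.arctan2(*(X-X.mean(0)).T[::-1]));q=q[o];X=X[o];Q[f]=q
    print(f,a,q.round(1).tolist(),'ctr',X.mean(0),'sides',np.linalg.norm(X-np.roll(X,-1,0),axis=1),[np.arctan2(*(X[i]-X[j])[::-1]) for i,j in((1,2),(1,0),(0,3),(2,3))])
print(tri(w1,Q['w1'],w2,Q['w2']))
# blue wall pieces at top z .034
for f,c,p in(('w1',w1,(313,205)),('w2',w2,(510,89)),('top0',t,(236,221))):
    k,a=comps(masks(c)[0],p,100);r,ct=rect(k);X=onz(c,cv2.boxPoints(r),.034);print(f,X.mean(0),np.linalg.norm(X-np.roll(X,-1,0),axis=1))
E
```

```text
bead [[6.07310129e-01 9.45322217e-02 3.93055370e-02 4.28382433e-04]
 [6.72109491e-01 9.43244270e-02 7.73426297e-02 4.88234644e-04]]
len 0.0751386779259134 pitch 30.4127180529005 yaw -0.003206730050088248 mid [6.39709810e-01 9.44283243e-02 5.83240833e-02 4.58308539e-04]
w1 173859 [[0.0, 0.0], [0.0, 394.0], [639.0, 375.0], [639.0, 0.0]] ctr [0.49855688 0.32121961] sides [0.59011599 1.0315154  0.54775767 0.7216298 ] [np.float64(-1.5358701709785874), np.float64(-0.28186321760857536), np.float64(-1.5744357715719297), np.float64(0.2681418651094201)]
w2 103586 [[138.0, -12.0], [-56.0, 310.0], [678.0, 388.0], [624.0, 24.0]] ctr [0.61073788 0.14011172] sides [0.55257609 1.15887782 0.58346004 0.54987755] [np.float64(-1.7017350204697756), np.float64(-0.7184922232468633), np.float64(-1.632411851232319), np.float64(0.4171451911505248)]
top0 1337 [[249.0, 243.0], [253.0, 202.0], [221.0, 199.0], [216.0, 239.0]] ctr [0.46692522 0.31699247] sides [0.14314501 0.11307761 0.14026989 0.11542766] [np.float64(-1.6648004100952518), np.float64(-0.07209553347739019), np.float64(-1.6894344972025002), np.float64(-0.0881523505967783)]
[[ 0.22301824 -0.23418732 -0.23942219  0.12480625]
 [ 0.44671889  0.16871533  0.39620271  0.14346989]
 [ 1.95194957  2.13750384 -1.06305658  0.18699448]
 [ 1.04738376 -2.20476843  3.32991611  0.12184782]]
w1 [0.46409334 0.3193017  0.034     ] [0.10320905 0.06728246 0.10360736 0.07230117]
w2 [0.46576685 0.31838339 0.034     ] [0.10635331 0.07159162 0.10866052 0.07731201]
top0 [0.46706191 0.31634017 0.034     ] [0.09686297 0.06635453 0.09674503 0.0657143 ]
```

```bash
python3 - <<'E'
from m import *
w1,w2,w3,t=[load(f) for f in('w1','w2','w3','top0')]
Q={}
for f,c,p,n in(('w1',w1,(313,205),5),('w2',w2,(510,89),5),('top0',t,(236,221),3)):
  for th in(165,185):
    b,w,_=masks(c);w&=c['pixels'].min(2)>th
    k,a=comps(cv2.morphologyEx((b|w).astype(np.uint8),cv2.MORPH_CLOSE,np.ones((n,n))),p,300)
    r,ct=rect(k);q=cv2.approxPolyN(cv2.convexHull(ct),4,ensure_convex=True).reshape(-1,2).astype(float)
    X=onz(c,q,.012)[:,:2];o=np.argsort(np.arctan2(*(X-X.mean(0)).T[::-1]));q=q[o];X=X[o];Q[f,th]=q
    print(f,th,a,q.round(1).tolist(),'ctr',X.mean(0),'sides',np.linalg.norm(X-np.roll(X,-1,0),axis=1).round(4),[round(np.arctan2(*(X[i]-X[j])[::-1]),4) for i,j in((1,0),(2,3))])
for th in(165,185):print(tri(w1,Q['w1',th],w2,Q['w2',th]).round(4))
# blue corner pts (rect of blue top) triangulated
B=[]
for c,p in((w1,(313,205)),(w2,(510,89))):
    k,a=comps(masks(c)[0],p,100);r,ct=rect(k);q=cv2.approxPolyN(cv2.convexHull(ct),4,ensure_convex=True).reshape(-1,2).astype(float)
    X=onz(c,q,.034)[:,:2];o=np.argsort(np.arctan2(*(X-X.mean(0)).T[::-1]));B.append(q[o]);X=X[o];print(X.mean(0),[round(np.arctan2(*(X[i]-X[j])[::-1]),4) for i,j in((1,0),(2,3))])
T=tri(w1,B[0],w2,B[1]);print(T.round(4),T.mean(0))
E
```

```text
w1 165 8858 [[274.0, 145.0], [270.0, 251.0], [351.0, 257.0], [363.0, 154.0]] ctr [0.46665021 0.31819648] sides [0.1432 0.11   0.141  0.1103] [np.float64(-0.0826), np.float64(-0.0845)]
w1 185 8730 [[275.0, 146.0], [270.0, 250.0], [351.0, 256.0], [363.0, 154.0]] ctr [0.46621391 0.31850116] sides [0.1406 0.1099 0.1395 0.109 ] [np.float64(-0.092), np.float64(-0.0857)]
w2 165 10944 [[473.0, 22.0], [450.0, 145.0], [535.0, 154.0], [567.0, 32.0]] ctr [0.46572673 0.31884429] sides [0.139  0.1094 0.1413 0.1106] [np.float64(-0.0873), np.float64(-0.0958)]
w2 185 10748 [[473.0, 21.0], [450.0, 145.0], [535.0, 153.0], [566.0, 33.0]] ctr [0.46542379 0.31851388] sides [0.1401 0.1091 0.1389 0.1099] [np.float64(-0.0859), np.float64(-0.092)]
top0 165 1182 [[248.0, 241.0], [252.0, 203.0], [222.0, 200.0], [217.0, 239.0]] ctr [0.46687568 0.31697895] sides [0.1328 0.1061 0.1368 0.1077] [np.float64(-0.0794), np.float64(-0.0917)]
top0 185 1016 [[247.0, 241.0], [252.0, 203.0], [223.0, 200.0], [218.0, 238.0]] ctr [0.46773733 0.31613057] sides [0.1331 0.1026 0.1333 0.1012] [np.float64(-0.1053), np.float64(-0.0953)]
[[3.908e-01 2.697e-01 1.190e-02 1.700e-03]
 [5.305e-01 2.575e-01 1.490e-02 1.900e-03]
 [5.412e-01 3.668e-01 1.280e-02 1.000e-03]
 [4.009e-01 3.785e-01 1.500e-02 4.000e-04]]
[[0.3909 0.2702 0.0121 0.0009]
 [0.5302 0.2576 0.0136 0.0008]
 [0.54   0.3668 0.0123 0.0009]
 [0.4015 0.3789 0.0128 0.    ]]
[0.4641111  0.31930447] [np.float64(-0.0927), np.float64(-0.0941)]
[0.46533116 0.31701621] [np.float64(-0.07), np.float64(-0.0846)]
[[4.106e-01 2.892e-01 2.560e-02 1.400e-03]
 [5.149e-01 2.801e-01 2.880e-02 2.000e-04]
 [5.184e-01 3.483e-01 3.420e-02 2.000e-04]
 [4.167e-01 3.583e-01 3.170e-02 8.000e-04]] [0.46513683 0.31894813 0.03006883 0.00062668]
```

Measured: nest centre (0.466, 0.318), yaw −0.088, plate top at 12–13 mm. Coupon mid-thickness centre is about (0.643, 0.094, 0.0535), yaw ≈ 0, pitch 30°. All of this agrees with the text, so I descend to grasp.

Emit:
move_arm --moves '[0.006,-0.028,-0.02,0,0.085,0.013,-0.055,-0.04,0,0.085,0.013,-0.055,-0.08,0,0.085,0.013,-0.055,-0.12,0,0.085,0.013,-0.055,-0.155,0,0.085,0.013,-0.055,-0.185,0,0.085,0.013,-0.055,-0.21,0,0.085,0.013,-0.055,-0.22,0,0.085,0.013,-0.055,-0.22,0,0.085,0.013,-0.055,-0.22,0,0.085]' --newtons 20

```text
clock: 3.42
tcp_pos: [0.641, 0.0933, 0.0806]
orientation: [0.0, 0.001, 1.0, 0.0]
wrist_force: [0.2, 0.1, 0.3]
finger_gap: 0.0853
grip_force: 0.0
```

```bash
python3 - <<'E'
from m import *
c=shot('wrist','w4');print(env.get_state()['tcp_pos'])
k,a=comps(masks(c)[2],proj(c,[[.64,.094,.06]])[0],30);v,u=np.nonzero(k);print(a,u.mean(),v.mean(),proj(c,[[.6397,.0944,.0583]]))
E
```

```text
[0.64207611 0.09331425 0.08157284]
2504 322.07747603833866 255.35662939297126 [[322.32504473 251.42932852]]
```

View pics/w4.png

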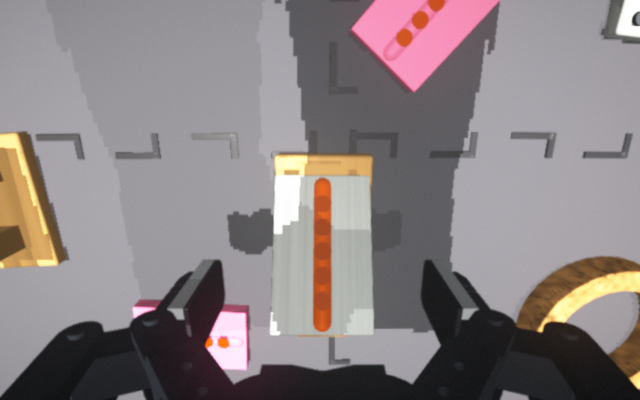

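The coupon sits centred between the fingers and parallel to them, with the bead at (322,255), as predicted. Down and close.

Emit:
move_arm --moves '[0,0,-0.02,0,0.085,0,0,-0.034,0,0.085,0,0,-0.034,0,0.085,0,0,-0.034,0,0.06,0,0,-0.034,0,0.05,0,0,-0.034,0,0.045,0,0,-0.034,0,0.045,0,0,-0.034,0,0.045,0,0,-0.034,0,0.045,0,0,-0.034,0,0.045]' --newtons 35

```text
clock: 4.3
tcp_pos: [0.6426, 0.0931, 0.0474]
orientation: [0.002, 0.001, 1.0, -0.0]
wrist_force: [-1.1, -0.6, 6.0]
finger_gap: 0.0493
grip_force: 36.9
```

Emit:
move_arm --moves '[0,0,0.015,0,0.045,0,0,0.045,0,0.045,0,0,0.08,0,0.045,-0.02,0.025,0.1,-0.03,0.045,-0.045,0.055,0.1,-0.06,0.045,-0.067,0.085,0.1,-0.088,0.045,-0.09,0.115,0.1,-0.088,0.045,-0.112,0.145,0.1,-0.088,0.045,-0.135,0.175,0.1,-0.088,0.045,-0.158,0.2,0.1,-0.088,0.045,-0.172,0.22,0.1,-0.088,0.045,-0.177,0.225,0.1,-0.088,0.045]'

```text
clock: 5.3
tcp_pos: [0.4612, 0.3209, 0.1453]
orientation: [-0.001, 0.043, 0.999, 0.0]
wrist_force: [0.4, 0.3, -2.8]
finger_gap: 0.049
grip_force: 38.0
```

Emit:
move_arm --moves '[0,0,0,0,0.045,0,0,-0.01,0,0.045,0,0,-0.02,0,0.045,0,0,-0.02,0,0.045]'

```text
clock: 5.63
tcp_pos: [0.4637, 0.3164, 0.1224]
orientation: [-0.002, 0.046, 0.999, -0.001]
wrist_force: [-0.4, -0.4, -3.8]
finger_gap: 0.0492
grip_force: 38.0
```

```bash
python3 - <<'E'
from m import *
c=shot('wrist','w5');shot('scene','scene5');s=env.get_state();print(s['tcp_pos'],s['orientation'],s['wrist_force'],s['finger_gap'])
E
```

```text
[0.46423348 0.31674874 0.1239562 ] [-1.11417972e-03  4.63736977e-02  9.98923322e-01 -6.59866368e-04] [-5.03552668e-04  3.57792812e-01 -2.96713781e+00] 0.04902426496928704
```

View pics/w5.png

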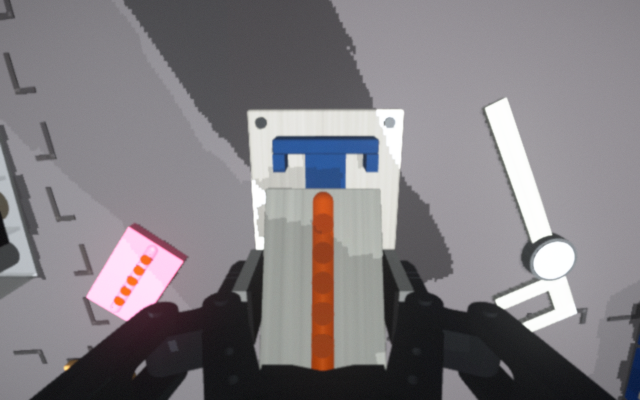

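The coupon is held square and still sloping, the bead at column 322. The near wall of the pocket spans columns 273–378 at row 137. I'll refine the pocket centre from this wall.

```bash
python3 - <<'E'
from m import *
c=load('w5');b,w,o=masks(c);k,a=comps(b,(325,160),200);v,u=np.nonzero(k)
# outer top edge row per column; left/right extents on top band
cols=range(280,372);top=[v[u==x].min() for x in cols];m=np.polyfit(cols,top,1);print('edge',m,u.min(),u.max())
rows=range(int(min(top))+2,int(min(top))+12);print([(u[v==r].min(),u[v==r].max()) for r in rows])
uL=np.median([u[v==r].min() for r in rows]);uR=np.median([u[v==r].max() for r in rows])+1
E=onz(c,[[uL,np.polyval(m,uL)-.5],[uR,np.polyval(m,uR)-.5]],.034);print(E,np.linalg.norm(E[1]-E[0]));d=(E[0]-E[1]);yaw=np.arctan2(-d[0],d[1]);n=-np.array([-np.cos(yaw),-np.sin(yaw)]);print('yaw',yaw,'ctr',E.mean(0)[:2]+.052*n)
k,a=comps(o,(322,280),200);v,u=np.nonzero(k);i=v<v.min()+150
l=np.polyfit(v,u,1);q=[(np.polyval(l,y),y) for y in(v.min(),v.max())];print('bead px',q)
# coupon low top edge row & corners: expected bead pose by tcp
s=env.get_state()['tcp_pos']
for z in(.105,.11,.115):print('bead low end on z',z,onz(c,[q[0]],z))
E
```

```text
edge [-2.32726600e-03  1.38431438e+02] 273 377
[(np.int64(275), np.int64(375)), (np.int64(273), np.int64(377)), (np.int64(273), np.int64(377)), (np.int64(273), np.int64(377)), (np.int64(273), np.int64(377)), (np.int64(273), np.int64(377)), (np.int64(273), np.int64(377)), (np.int64(273), np.int64(377)), (np.int64(273), np.int64(377)), (np.int64(273), np.int64(377))]
[[0.41025383 0.28996175 0.034     ]
 [0.41626011 0.35759321 0.034     ]] 0.06789764456184402
yaw 3.0530160568298492 ctr [0.36146083 0.32837744]
bead px [(np.float64(322.53509562230846), np.int64(192)), (np.float64(322.2488759434393), np.int64(370))]
bead low end on z 0.105 [[0.4300921  0.32044414 0.105     ]]
bead low end on z 0.11 [[0.42870937 0.32057896 0.11      ]]
bead low end on z 0.115 [[0.42732664 0.32071377 0.115     ]]
```

Emit:
move_arm --moves '[0.001,0.001,-0.02,0,0.045,0.001,0.001,-0.045,0,0.045,0.001,0.001,-0.06,0,0.045,0.001,0.001,-0.07,0,0.045,0.001,0.001,-0.07,0,0.045,0.001,0.001,-0.07,0,0.045]'

```text
clock: 6.23
tcp_pos: [0.4655, 0.3188, 0.0553]
orientation: [-0.0, 0.046, 0.999, -0.0]
wrist_force: [1.1, 0.1, -2.9]
finger_gap: 0.0492
grip_force: 38.0
```

Emit:
move_arm --moves '[0,0,-0.003,0,0.045,0,0,-0.006,0,0.045,0,0,-0.009,0,0.045,0,0,-0.012,0,0.045,0,0,-0.012,0,0.045]' --newtons 20

```text
clock: 6.65
tcp_pos: [0.4655, 0.3193, 0.0433]
orientation: [0.0, 0.045, 0.999, 0.0]
wrist_force: [0.4, 0.3, -2.7]
finger_gap: 0.0493
grip_force: 38.2
```

Emit:
move_arm --moves '[0,0,-0.002,0,0.045,0,0,-0.004,0,0.045,0,0,-0.006,0,0.045,0,0,-0.006,0,0.045]'

```text
clock: 6.98
tcp_pos: [0.468, 0.3194, 0.0395]
orientation: [0.003, 0.046, 0.999, 0.0]
wrist_force: [2.5, -3.0, 7.8]
finger_gap: 0.0494
grip_force: 39.2
```

Emit:
move_arm --moves '[0,0,-0.002,0,0.045,0,0,-0.004,0,0.045,0,0,-0.006,0,0.045,0,0,-0.006,0,0.045]'

```text
clock: 7.32
tcp_pos: [0.4701, 0.3196, 0.0343]
orientation: [0.005, 0.046, 0.999, 0.001]
wrist_force: [5.9, -4.0, 7.7]
finger_gap: 0.049
grip_force: 39.1
```

```bash
python3 - <<'E'
from m import *
c=shot('wrist','w6')
E
```

```text
(no output)
```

View pics/w6.png

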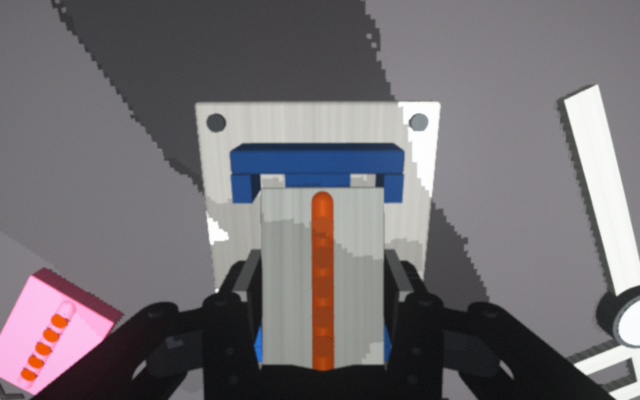

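The low end is on the pocket floor and the coupon is turning flat, but friction has pushed the tool about 4 mm in +x. I'll pull back in −x while lowering.

Emit:
move_arm --moves '[-0.002,0,0,0,0.045,-0.004,0,0.001,0,0.045,-0.006,0,0.001,0,0.045,-0.006,0,0,0,0.045]'

```text
clock: 7.7
tcp_pos: [0.4647, 0.32, 0.0342]
orientation: [0.006, 0.046, 0.999, 0.001]
wrist_force: [8.3, -2.2, 8.9]
finger_gap: 0.0492
grip_force: 39.2
```

Emit:
move_arm --moves '[0,0,-0.002,0,0.045,0,0,-0.004,0,0.045,0,0,-0.004,0,0.045]'

```text
clock: 7.95
tcp_pos: [0.4651, 0.32, 0.0304]
orientation: [0.006, 0.046, 0.999, 0.001]
wrist_force: [9.1, -3.2, 6.1]
finger_gap: 0.0497
grip_force: 39.1
```

Emit:
move_arm --moves '[0,0,-0.002,0,0.045,0,0,-0.004,0,0.045,0,0,-0.005,0,0.045,0,0,-0.005,0,0.045]'

```text
clock: 8.28
tcp_pos: [0.4649, 0.3199, 0.0253]
orientation: [0.005, 0.046, 0.999, 0.001]
wrist_force: [9.4, -2.5, 6.3]
finger_gap: 0.0492
grip_force: 39.3
```

```bash
python3 - <<'E'
from m import *
c=shot('wrist','w7');s=env.get_state();print(s['tcp_pos'],s['wrist_force'])
k,a=comps(masks(c)[2],(322,280),200);v,u=np.nonzero(k);print(u.mean(),v.min(),v.max())
d=shot('scene','scene7')
p=proj(d,[[.466,.318,.03]])[0].astype(int);print(p)
cv2.imwrite('pics/c7.png',np.hstack([cv2.resize(c['pixels'][100:400,200:450,::-1],(400,480)),cv2.resize(d['pixels'][p[1]-48:p[1]+48,p[0]-40:p[0]+40,::-1],(400,480),interpolation=cv2.INTER_CUBIC)]))
E
```

```text
[0.46493416 0.31997353 0.02536319] [ 8.6707257  -2.63350017  6.82072913]
322.3825617722238 199 370
[407 192]
```

View pics/c7.png

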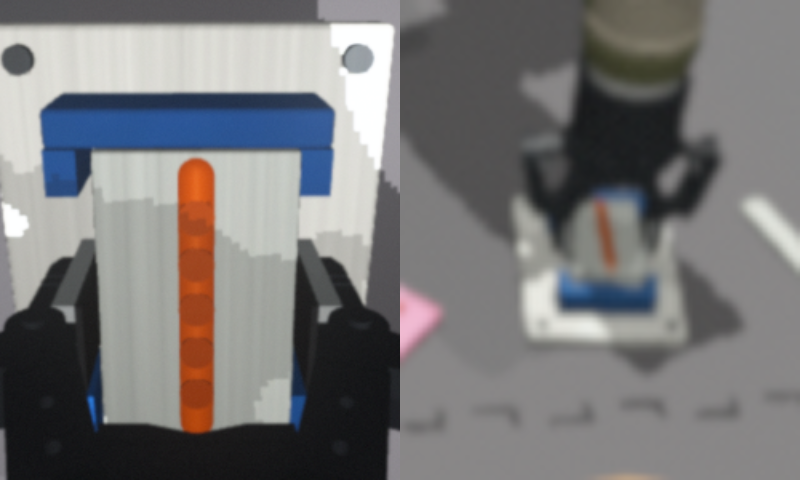

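The coupon is nearly flat, its low end just inside the near wall. Releasing.

Emit:
move_arm --moves '[0,0,-0.001,0,0.055,0,0,-0.001,0,0.062,0,0,-0.001,0,0.07,0,0,-0.001,0,0.07,0,0,0,0,0.07,0,0,0,0,0.07]'

```text
clock: 8.88
tcp_pos: [0.4588, 0.3192, 0.0222]
orientation: [-0.0, 0.045, 0.999, -0.0]
wrist_force: [0.1, 0.6, 0.4]
finger_gap: 0.0702
grip_force: 0.0
```

Emit:
move_arm --moves '[0.002,0,0.02,0,0.07,0.002,0,0.05,0,0.085,0.002,0,0.09,0,0.085,0.002,0,0.13,0,0.085,-0.03,0,0.17,0,0.085,-0.05,0,0.2,0,0.085,-0.05,0,0.2,0,0.085,-0.05,0,0.2,0,0.085]'

```text
clock: 9.55
tcp_pos: [0.4094, 0.3201, 0.2252]
orientation: [0.002, 0.045, 0.999, 0.002]
wrist_force: [0.7, 0.5, -0.3]
finger_gap: 0.085
grip_force: 0.0
```

```bash
python3 - <<'E'
from m import *
c=shot('wrist','w8');s=env.get_state();print(s['tcp_pos'],s['wrist_force'],s['clock'])
cv2.imwrite('pics/c8.png',cv2.resize(c['pixels'][80:380,180:480,::-1],(600,600)))
k,a=comps(masks(c)[2],proj(c,[[.466,.319,.038]])[0],50);v,u=np.nonzero(k)
vx,vy,x0,y0=cv2.fitLine(np.c_[u,v].astype(np.float32),cv2.DIST_L2,0,.01,.01).ravel();t=(u-x0)*vx+(v-y0)*vy
X=onz(c,[(x0+vx*q,y0+vy*q) for q in(t.min()-.5,t.max()+.5)],.038);print(X,X.mean(0),np.linalg.norm(X[1]-X[0]),np.arctan((X[1]-X[0])[1]/(X[1]-X[0])[0]))
E
```

```text
[0.40946123 0.31963695 0.2232023 ] [ 0.79430322 -0.58313313 -0.59331779] 9.6
[[0.49305063 0.31855183 0.038     ]
 [0.42632816 0.32464276 0.038     ]] [0.4596894 0.3215973 0.038    ] 0.06699990184547854 -0.09103527664840143
```

View pics/c8.png

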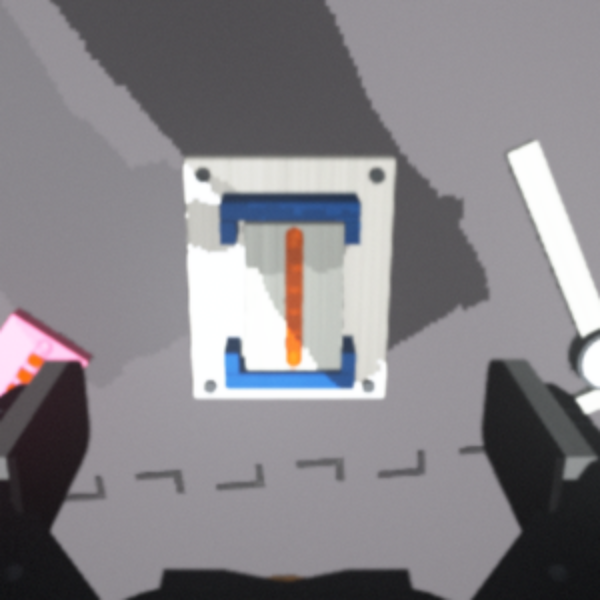

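It looks seated: the coupon lies between both blue walls, square, with the bead from about (327,194) to (327,261). I'll check its height from a second place on the way out.

Emit:
move_arm --moves '[0.02,-0.04,0.03,0,0.085,0.03,-0.08,0.06,0,0.085,0.03,-0.11,0.06,0,0.085,0.03,-0.11,0.06,0,0.085,0.03,-0.11,0.06,0,0.085]'

```text
clock: 10.02
tcp_pos: [0.4403, 0.207, 0.2813]
orientation: [-0.001, 0.048, 0.999, -0.0]
wrist_force: [0.0, 0.5, 0.5]
finger_gap: 0.0853
grip_force: 0.0
```

```bash
python3 - <<'E'
from m import *
shot('wrist','w9');print(env.get_state()['tcp_pos'],env.get_state()['clock'])
R=[]
for f in('w8','w9'):
    c=load(f);h=cv2.cvtColor(c['pixels'],cv2.COLOR_RGB2HSV);m=((h[...,0]<24)|(h[...,0]>172))&(h[...,1]>110)&(h[...,2]>60)
    p=proj(c,[[.466,.319,.038]])[0];k,a=comps(m,p,50);v,u=np.nonzero(k)
    vx,vy,x0,y0=cv2.fitLine(np.c_[u,v].astype(np.float32),cv2.DIST_L2,0,.01,.01).ravel();t=(u-x0)*vx+(v-y0)*vy
    q=sorted([(x0+vx*s,y0+vy*s) for s in(t.min()-.5,t.max()+.5)],key=lambda p:p[1]);R.append((c,q));X=onz(c,q,.038);D=X[1]-X[0]
    print(f,a,np.round(q,1).tolist(),X.mean(0),np.linalg.norm(D),np.arctan(D[1]/D[0]))
    # plate
    b,w,_=masks(c)
    k,a=comps(b,proj(c,[[.414,.323,.034]])[0],60);r,_c=rect(k);print('near wall ctr',onz(c,[r[0]],.034),a)
T=tri(*R[0],*R[1]);print(T.round(4),T.mean(0))
E
```

```text
[0.43968906 0.20818142 0.28074823] 10.0667
w8 537 [[326.5, 193.5], [326.5, 262.5]] [0.46369838 0.32116139 0.038     ] 0.07506203245029935 -0.0843132187144031
near wall ctr [[0.42272745 0.32318971 0.034     ]] 870
w9 405 [[425.8, 145.4], [420.6, 209.5]] [0.46441125 0.32053292 0.038     ] 0.07473282469288686 -0.08890914384464851
near wall ctr [[0.42372941 0.32135209 0.034     ]] 681
[[4.273e-01 3.244e-01 3.560e-02 6.000e-04]
 [5.026e-01 3.179e-01 3.520e-02 1.000e-04]] [4.64952005e-01 3.21176295e-01 3.53951842e-02 3.54275311e-04]
```

Seated: both bead ends are at equal height, centre ≈ (0.465, 0.3205), yaw −0.087. Now to the dock.

Emit:
move_arm --moves '[0,-0.03,0.01,0,0.085,0,-0.07,0.02,0,0.085,0,-0.11,0.03,0,0.085,0,-0.15,0.03,0,0.085,0,-0.19,0.03,0,0.085,0,-0.23,0.03,0,0.085,0,-0.27,0.03,0,0.085,0,-0.31,0.03,0,0.085,0,-0.35,0.03,0,0.085,0,-0.39,0.03,0,0.085,0,-0.42,0.03,0,0.085,0,-0.44,0.03,0,0.085]'

```text
clock: 11.07
tcp_pos: [0.4397, -0.2328, 0.3098]
orientation: [-0.001, 0.046, 0.999, 0.001]
wrist_force: [-1.5, 0.3, -0.3]
finger_gap: 0.0852
grip_force: 0.0
```

Emit:
move_arm --moves '[0,0,0,0,0.085,0,0,0,0,0.085,0,0,0,0,0.085]'

```text
clock: 11.32
tcp_pos: [0.4395, -0.2295, 0.3109]
orientation: [-0.001, 0.045, 0.999, 0.001]
wrist_force: [-0.3, -0.2, 0.5]
finger_gap: 0.085
grip_force: 0.0
```

```bash
python3 - <<'E'
from m import *
shot('wrist','w10');print(env.get_state()['tcp_pos'],env.get_state()['clock'])
E
```

```text
[ 0.43948963 -0.22925081  0.31133459] 11.3667
```

Emit:
move_arm --moves '[0,-0.04,-0.02,0,0.085,0.0,-0.08,-0.02,0,0.085,0,-0.11,-0.02,0,0.085,0,-0.11,-0.02,0,0.085,0,-0.11,-0.02,0,0.085,0,-0.11,-0.02,0,0.085]'

```text
clock: 11.87
tcp_pos: [0.4396, -0.3393, 0.2922]
orientation: [-0.0, 0.045, 0.999, 0.001]
wrist_force: [0.1, -0.3, 0.2]
finger_gap: 0.0847
grip_force: 0.0
```

```bash
python3 - <<'E'
from m import *
shot('wrist','w11');print(env.get_state()['tcp_pos'],env.get_state()['clock'])
cv2.imwrite('pics/w1011.png',np.vstack([cv2.resize(load(f)['pixels'][:300,:,::-1],(640,300)) for f in('w10','w11')]))
for f in('w10','w11','top0'):
    c=load(f);h=cv2.cvtColor(c['pixels'],cv2.COLOR_RGB2HSV);m=(h[...,0]>22)&(h[...,0]<36)&(h[...,1]>120)&(h[...,2]>50)
    p=proj(c,[[.458,-.311,.03]])[0];m=cv2.morphologyEx(m.astype(np.uint8),cv2.MORPH_CLOSE,np.ones((3,3)))
    k,a=comps(m,p,20);r,ct=rect(k);print(f,p,a,np.round(cv2.boxPoints(r),1).tolist())
E
```

```text
[ 0.43960958 -0.3390644   0.29246883] 11.9167
w10 [257.36906324 181.18246352] 675 [[239.10000610351562, 155.1999969482422], [269.70001220703125, 149.6999969482422], [278.79998779296875, 199.8000030517578], [248.1999969482422, 205.3000030517578]]
w11 [346.37123344 176.50501861] 181 [[347.20001220703125, 174.1999969482422], [353.3999938964844, 173.60000610351562], [355.8999938964844, 203.8000030517578], [349.70001220703125, 204.39999389648438]]
top0 [416.79735191 222.76651471] 160 [[411.0, 214.0], [423.0, 214.0], [423.0, 233.0], [411.0, 233.0]]
```

View pics/w1011.png

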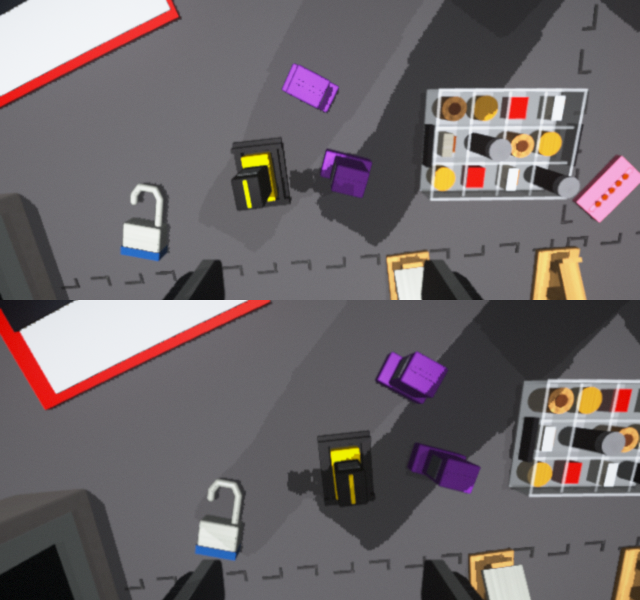

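I have now used up my picture views (one over the limit of 10), so I go on with numbers only. The probe is at about (262,175) in w10 and (347,170) in w11, yellow-black in its dock, with the purple look-alikes to its left side. There is a yellow stripe on the handle.

```bash
python3 - <<'E'
from m import *
for f,bx in(('w10',(225,130,300,220)),('w11',(310,120,385,215))):
    c=load(f);h=cv2.cvtColor(c['pixels'],cv2.COLOR_RGB2HSV);m=(h[...,0]>22)&(h[...,0]<36)&(h[...,1]>100)&(h[...,2]>50)
    z=np.zeros_like(m);z[bx[1]:bx[3],bx[0]:bx[2]]=1;m&=z
    n,l,st,ce=cv2.connectedComponentsWithStats(m.astype(np.uint8))
    for i in range(1,n):
        if st[i,4]<15:continue
        r,ct=rect(l==i);q=cv2.approxPolyDP(ct,1.5,True).reshape(-1,2)
        print(f,st[i],ce[i].round(1),'V',h[...,2][l==i].mean().round(),'rect',np.round(cv2.boxPoints(r),1).tolist(),q.tolist())
    d=(h[...,2]<45)&z;d|=m;k,a=comps(cv2.morphologyEx(d.astype(np.uint8),cv2.MORPH_OPEN,np.ones((5,5))),ce[-1],200);r,ct=rect(k);q=cv2.approxPolyN(cv2.convexHull(ct),4,ensure_convex=True).reshape(-1,2);print('dark',a,q.tolist())
    p=h[...,2][bx[1]:bx[3]:8,bx[0]:bx[2]:6];print(p)
    pu=(h[...,0]>130)&(h[...,0]<155)&(h[...,1]>100);n,l,st,ce=cv2.connectedComponentsWithStats(pu.astype(np.uint8))
    for i in range(1,n):
        if st[i,4]>80: r,_=rect(l==i);print('purple',st[i],np.round(cv2.boxPoints(r)).tolist(),onz(c,cv2.boxPoints(r),.03).round(3)[:,:2].tolist())
E
```

```text
w10 [240 151  38  51 681] [261.6 168.9] V 164.0 rect [[239.1999969482422, 155.10000610351562], [270.0, 150.0], [278.3999938964844, 200.3000030517578], [247.60000610351562, 205.39999389648438]] [[241, 156], [242, 168], [267, 166], [271, 191], [266, 200], [274, 201], [277, 193], [270, 153], [267, 151]]
w10 [242 179  11  30 175] [246.6 193.4] V 193.0 rect [[240.89999389648438, 179.39999389648438], [246.6999969482422, 178.3000030517578], [252.5, 207.5], [246.6999969482422, 208.6999969482422]] [[243, 179], [242, 185], [246, 205], [250, 208], [252, 206], [247, 181]]
dark 1032 [[278, 201], [261, 202], [235, 155], [270, 151]]
[[118 117 117 120 106 107 107 108 108 107 109 107 109]
 [119 117 116 112 106 104  95  86  68  62 107 108 107]
 [117 109  59  53  45  53  64  68  70  71 107 107 108]
 [119 106  65  36  91 125 168 160  69  52  97 106 107]
 [118 108  63 246 248 248 248 245  42  35  61 107 107]
 [107 106  72  49  51  50  23  43  56  52  47  85  95]
 [106  88  33  40  51  64  22  23  78  63  60  54  54]
 [106  95  57 170  59  60  23  19 102  57  56  57  53]
 [108 105  52  58 155  59  28  24 
[... 1450 characters left out ...]
 236 190  85  50  76  29  31  56  58]
 [ 98  77  58  38  69  48  43  37  28  26  29  56  55]
 [ 56  50  29  26 117  29  26 160  30  26  29  57  57]
 [ 52  53  35  24  92  26  25 181  29  28  29  59  55]
 [ 93  50  44  29  49  28  24 161  23  29  24  56  57]
 [109  63  55  26  31  23  24 153  26  27  32  56  56]
 [108 109  60  57  56  56  58  56  55  60  55  57  57]]
purple [ 376   51   72   53 2296] [[374.0, 80.0], [396.0, 40.0], [449.0, 68.0], [427.0, 109.0]] [[0.352, -0.273], [0.313, -0.248], [0.346, -0.191], [0.388, -0.215]]
purple [ 408  143   72   51 1976] [[404.0, 174.0], [416.0, 139.0], [482.0, 161.0], [470.0, 196.0]] [[0.461, -0.242], [0.421, -0.228], [0.453, -0.15], [0.495, -0.163]]
```

```bash
python3 - <<'E'
from m import *
a,b=load('w10'),load('w11')
T=tri(a,[(243.8,178.8),(249.6,208.1),(239.4,155.3),(269.7,150.6)],b,[(350.3,173.9),(352.8,204.1),(328.6,148.4),(359,144.2)])
print(T.round(4));d=T[1]-T[0];print('stripe mid',T[:2].mean(0),'len',np.linalg.norm(d[:3]),'yaw',np.arctan2(d[1],d[0]))
e=T[3]-T[2];print('head near edge mid',T[2:].mean(0),np.linalg.norm(e[:3]),'yaw',np.arctan2(e[1],e[0])-np.pi/2)
for c,s,hd in((a,[(243.8,178.8),(249.6,208.1)],[(239.4,155.3),(269.7,150.6)]),(b,[(350.3,173.9),(352.8,204.1)],[(328.6,148.4),(359,144.2)])):
    X=onz(c,s,.096);H=onz(c,hd,.030);D=X[1]-X[0];E=H[1]-H[0];print('stripe@96',X.mean(0)[:2],np.linalg.norm(D),np.arctan2(D[1],D[0]),'head',H.mean(0)[:2],np.linalg.norm(E),np.arctan2(-E[0],E[1]))
X=onz(b,[(375,203),(324,209),(317,150),(370,143)],.018);print(X[:,:2])
E
```

```text
[[ 4.393e-01 -3.105e-01  9.710e-02  8.000e-04]
 [ 4.721e-01 -3.098e-01  9.470e-02  3.000e-04]
 [ 4.239e-01 -3.293e-01  2.620e-02  9.000e-04]
 [ 4.230e-01 -2.927e-01  1.750e-02  2.000e-04]]
stripe mid [ 0.45569274 -0.31014108  0.09589634  0.00051584] len 0.03284104430524281 yaw 0.020299898391196503
head near edge mid [ 0.42344603 -0.3109535   0.02181258  0.00056302] 0.037632004481839114 yaw 0.023444571754722032
stripe@96 [ 0.45548421 -0.31010638] 0.032629052065524085 0.03784890312132845 head [ 0.42258008 -0.30944526] 0.037782855229643655 0.06296724706991848
stripe@96 [ 0.45572803 -0.3101528 ] 0.031506912140399114 0.016439189800278853 head [ 0.42196317 -0.31156048] 0.03547016949034073 0.049915350792721316
[[ 0.49797618 -0.27688769]
 [ 0.50022304 -0.34127723]
 [ 0.42533335 -0.34318203]
 [ 0.4225368  -0.27955928]]
```

Stripe on the handle's top at z = 0.096, centre (0.4556, −0.310), and yaw ≈ +0.025. I'll descend with the fingers part-open, to clear the purple look-alike.

Emit:
move_arm --moves '[0.008,0.015,-0.02,0.06,0.06,0.016,0.029,-0.05,0.115,0.06,0.016,0.029,-0.09,0.115,0.06,0.016,0.029,-0.13,0.115,0.06,0.016,0.029,-0.16,0.115,0.06,0.016,0.029,-0.17,0.115,0.06,0.016,0.029,-0.17,0.115,0.06,0.016,0.029,-0.17,0.115,0.06]'

```text
clock: 12.58
tcp_pos: [0.4558, -0.3113, 0.1235]
orientation: [0.0, -0.013, 1.0, -0.0]
wrist_force: [-0.0, -0.0, 0.5]
finger_gap: 0.0598
grip_force: 0.0
```

```bash
python3 - <<'E'
from m import *
c=shot('wrist','w12');s=env.get_state();print(s['tcp_pos'],s['orientation'],s['finger_gap'],proj(c,[[.4393,-.3105,.096],[.4721,-.3098,.096]]))
h=cv2.cvtColor(c['pixels'],cv2.COLOR_RGB2HSV);m=(h[...,0]>22)&(h[...,0]<36)&(h[...,1]>100)&(h[...,2]>50)
n,l,st,ce=cv2.connectedComponentsWithStats(m.astype(np.uint8))
for i in range(1,n):
    if st[i,4]>60:
        r,_=rect(l==i);q=cv2.boxPoints(r);print(st[i],q.round(1).tolist(),onz(c,q,.096).round(4)[:,:2].tolist())
E
```

```text
[ 0.45649451 -0.31220373  0.12457842] [ 0.00117645 -0.01253745  0.99992019 -0.00101711] 0.059905141161435416 [[322.5334303  219.25217102]
 [322.18360036 277.0051382 ]]
[ 297  160   52   49 1630] [[297.0, 160.0], [348.0, 160.0], [348.0, 208.0], [297.0, 208.0]] [[0.4095, -0.3235], [0.4088, -0.2991], [0.433, -0.298], [0.4337, -0.3234]]
[308 208  29   8  84] [[308.0, 208.0], [336.0, 208.0], [336.0, 215.0], [308.0, 215.0]] [[0.4335, -0.3179], [0.4331, -0.3039], [0.4368, -0.3038], [0.4372, -0.3179]]
[317 220  11  57 574] [[317.0, 220.0], [327.0, 220.0], [327.0, 276.0], [317.0, 276.0]] [[0.4398, -0.3133], [0.4396, -0.3082], [0.4714, -0.3073], [0.4716, -0.3126]]
[628 230  12  30 166] [[627.5, 258.79998779296875], [639.0, 230.0], [647.2999877929688, 233.3000030517578], [635.7999877929688, 262.1000061035156]] [[0.4578, -0.146], [0.4411, -0.1447], [0.4429, -0.1395], [0.4597, -0.1407]]
```

The stripe is parallel to the tool and centred. Descend and close.

Emit:
move_arm --moves '[0,0.001,-0.03,0,0.06,0,0.001,-0.055,0,0.06,0,0.001,-0.066,0,0.06,0,0.001,-0.066,0,0.06,0,0.001,-0.066,0,0.045,0,0.001,-0.066,0,0.035,0,0.001,-0.066,0,0.025,0,0.001,-0.066,0,0.025,0,0.001,-0.066,0,0.025,0,0.001,-0.066,0,0.025,0,0.001,-0.066,0,0.025]' --newtons 50

```text
clock: 13.55
tcp_pos: [0.4567, -0.3122, 0.0588]
orientation: [0.002, -0.012, 1.0, -0.002]
wrist_force: [-0.4, 0.4, 6.4]
finger_gap: 0.0298
grip_force: 49.7
```

Emit:
move_arm --moves '[0,0,0.01,0,0.025,0,0,0.03,0,0.025,0,0,0.06,0,0.025,0,0,0.095,0,0.025,0,0,0.125,0,0.025,0,0,0.14,0,0.025,0,0,0.14,0,0.025,0,0,0.14,0,0.025]'

```text
clock: 14.22
tcp_pos: [0.4556, -0.3111, 0.1974]
orientation: [0.001, -0.012, 1.0, -0.001]
wrist_force: [0.9, 0.1, -3.0]
finger_gap: 0.0294
grip_force: 49.9
```

Held at about 145 mm face height. Now carry it over the box.

Emit:
move_arm --moves '[0,0.015,0,0,0.025,0,0.04,0,0,0.025,0,0.07,0,0,0.025,0,0.105,0,-0.02,0.025,0,0.14,0,-0.03,0.025,0,0.175,0,-0.04,0.025,0,0.21,0,-0.05,0.025,0,0.245,0,-0.06,0.025,0,0.28,0,-0.07,0.025,0,0.315,0,-0.08,0.025,0,0.35,0,-0.09,0.025,0,0.385,0,-0.1,0.025]'

```text
clock: 15.22
tcp_pos: [0.4529, 0.0763, 0.1943]
orientation: [-0.002, 0.038, 0.999, 0.0]
wrist_force: [1.1, 0.2, -2.9]
finger_gap: 0.0296
grip_force: 49.9
```

Emit:
move_arm --moves '[0.002,0.035,0,-0.012,0.025,0.004,0.07,0,-0.012,0.025,0.006,0.105,0,-0.012,0.025,0.008,0.14,0,-0.012,0.025,0.009,0.175,0,-0.012,0.025,0.009,0.205,0,-0.012,0.025,0.009,0.23,0,-0.012,0.025,0.009,0.243,0,-0.012,0.025,0.009,0.246,0,-0.012,0.025,0.009,0.246,0,-0.012,0.025,0.009,0.246,0,-0.012,0.025,0.009,0.246,0,-0.012,0.025]'

```text
clock: 16.22
tcp_pos: [0.464, 0.3188, 0.1959]
orientation: [-0.001, 0.045, 0.999, -0.0]
wrist_force: [-0.3, -0.2, -1.4]
finger_gap: 0.0296
grip_force: 50.0
```

```bash
python3 - <<'E'
from m import *
c=shot('wrist','w13');s=env.get_state();print(s['clock'],s['tcp_pos'],s['orientation'],s['wrist_force'],s['grip_force'])
h=cv2.cvtColor(c['pixels'],cv2.COLOR_RGB2HSV);m=(h[...,0]>22)&(h[...,0]<36)&(h[...,1]>100)&(h[...,2]>50)
n,l,st,ce=cv2.connectedComponentsWithStats(m.astype(np.uint8));R=cv2.Rodrigues(load('w13')['rvec'])[0]
zt=s['tcp_pos'][2]-.052+.09
for i in range(1,n):
    if st[i,4]>60:
        r,_=rect(l==i);q=cv2.boxPoints(r);X=onz(c,q,zt)[:,:2];print(st[i],X.mean(0),X.round(4).tolist())
E
```

```text
16.2667 [0.46417641 0.31881238 0.19615986] [-2.77748210e-04  4.47191830e-02  9.98999521e-01 -2.71507101e-04] [-0.30278231  0.08250595 -1.59763168] 49.9569833278656
[ 19 171  20  31 379] [0.40580496 0.23648125] [[0.4015, 0.2345], [0.4008, 0.2393], [0.4101, 0.2386], [0.4108, 0.2336]]
[ 290  180   67   49 2373] [0.41841214 0.32406031] [[0.4242, 0.313], [0.4099, 0.3154], [0.4125, 0.3347], [0.427, 0.3332]]
[ 315  289   15   78 1105] [0.46229285 0.31983955] [[0.4468, 0.319], [0.4472, 0.3234], [0.4778, 0.3209], [0.4774, 0.3161]]
```

Probe centred near (0.463, 0.320), yaw −0.09, upright. Lowering in two stages.

Emit:
move_arm --moves '[0.001,0.001,-0.02,0,0.025,0.001,0.001,-0.045,0,0.025,0.001,0.001,-0.065,0,0.025,0.001,0.001,-0.075,0,0.025,0.001,0.001,-0.075,0,0.025,0.001,0.001,-0.075,0,0.025,0.001,0.001,-0.075,0,0.025]'

```text
clock: 16.85
tcp_pos: [0.4662, 0.3212, 0.1227]
orientation: [0.001, 0.044, 0.999, 0.001]
wrist_force: [0.6, -0.4, -2.2]
finger_gap: 0.0297
grip_force: 50.0
```

```bash
cat > chk.py <<'E'
from m import *
import sys
c=shot('wrist',sys.argv[1]);d=shot('scene',sys.argv[1]+'s');s=env.get_state();print(s['clock'],s['tcp_pos'],s['orientation'],s['wrist_force'],s['grip_force'])
zt=s['tcp_pos'][2]-.0525+.09
P=[]
for nm,c,pt in(('w',c,[.464,.32,zt]),('s',d,[.464,.32,zt])):
    h=cv2.cvtColor(c['pixels'],cv2.COLOR_RGB2HSV);m=(h[...,0]>22)&(h[...,0]<36)&(h[...,1]>100)&(h[...,2]>50)
    p=proj(c,[pt])[0];n,l,st,ce=cv2.connectedComponentsWithStats(m.astype(np.uint8))
    for i in range(1,n):
        if st[i,4]>5 and np.linalg.norm(ce[i]-p)<150 :print(nm,p.round(1),st[i],ce[i].round(1),'@top',onz(c,[ce[i]],zt)[0].round(4))
    h0=h[...,0];o=((h0<24)|(h0>172))&(h[...,1]>110)&(h[...,2]>60)&~m;n,l,st,ce=cv2.connectedComponentsWithStats(o.astype(np.uint8));q=proj(c,[[.4648,.3205,.038]])[0]
    print(nm,'bead?',q.round(1),[(st[i].tolist()) for i in range(1,n) if st[i,4]>3 and np.linalg.norm(ce[i]-q)<(120 if nm=='w' else 25)])
E
python3 chk.py w14
```

```text
16.95 [0.46636521 0.32153768 0.12293465] [1.25107369e-03 4.40021013e-02 9.99030382e-01 7.38237689e-04] [ 0.11227008  0.42805522 -2.72820718] 50.012903809547424
w [315.4 327.5] [ 290  180   67   49 2404] [323.2 198.8] @top [0.4192 0.3265 0.1604]
w [315.4 327.5] [ 315  289   15   78 1111] [322.3 327.1] @top [0.4641 0.3223 0.1604]
w bead? [319.5 210.9] [[314, 155, 14, 26, 323]]
s [412.9 164.1] [411 163   5   6  23] [413.  165.3] @top [0.4701 0.3194 0.1604]
s [412.9 164.1] [405 177  11  13  94] [409.6 184.4] @top [0.5605 0.29   0.1604]
s bead? [408.1 190.5] [[407, 190, 3, 8, 11]]
```

Emit:
move_arm --moves '[0,-0.001,-0.007,0,0.025,0,-0.001,-0.014,0,0.025,0,-0.001,-0.019,0,0.025,0,-0.001,-0.022,0,0.025,0,-0.001,-0.022,0,0.025,0,-0.001,-0.022,0,0.025,0,-0.001,-0.022,0,0.025,0,-0.001,-0.022,0,0.025]'

```text
clock: 17.62
tcp_pos: [0.4655, 0.3203, 0.0996]
orientation: [0.0, 0.044, 0.999, 0.0]
wrist_force: [-0.9, 0.4, -3.0]
finger_gap: 0.0297
grip_force: 50.1
```

```bash
python3 chk.py w15; python3 - <<'E'
from m import *
c=load('w15');h=cv2.cvtColor(c['pixels'],cv2.COLOR_RGB2HSV)
# column through probe centre: classify rows between pocket wall and head front
for u in(300,321,345):
    print(u,[(v,tuple(c['pixels'][v,u])) for v in range(150,240,6)])
# predicted front bottom edge of head for gaps, and bead near end
R=np.array([np.cos(-.087),np.sin(-.087)])
for g in(.005,.010,.015):
    p=np.r_[np.array([.464,.3205])-.03*R,.038+g];print(g,proj(c,[p]))
print(proj(c,[np.r_[np.array([.4645,.3205])-.0375*R,.038]]))
E
```

```text
17.7167 [0.46549285 0.32028165 0.09961485] [2.63237482e-04 4.38791355e-02 9.99036793e-01 1.96934346e-04] [ 0.33837709  0.22716004 -1.7931811 ] 50.06668210029602
w [318.3 328.7] [ 290  180   67   49 2415] [323.2 198.8] @top [0.4186 0.3256 0.1371]
w [318.3 328.7] [ 315  289   15   78 1112] [322.3 327.1] @top [0.4634 0.3214 0.1371]
w bead? [321.  224.4] [[315, 163, 15, 18, 248]]
s [411.9 169.3] [410 167   4   8  23] [411.6 170.4] @top [0.4695 0.3179 0.1371]
s [411.9 169.3] [404 182  11  13  94] [408.6 189.1] @top [0.5578 0.2907 0.1371]
s bead? [408.1 190.5] [[407, 194, 3, 4, 9]]
300 [(150, (np.uint8(48), np.uint8(88), np.uint8(153))), (156, (np.uint8(51), np.uint8(83), np.uint8(133))), (162, (np.uint8(207), np.uint8(210), np.uint8(204))), (168, (np.uint8(206), np.uint8(211), np.uint8(203))), (174, (np.uint8(207), np.uint8(211), np.uint8(204))), (180, (np.uint8(141), np.uint8(131), np.uint8(85))), (186, (np.uint8(124), np.uint8(105), np.uint8(23))), (192, (np.uint8(223), np.uint8(194), np.uint8(0))), (198, (np.uint8(241), np.uint8(222), np.uint8(0))), (204, (np.uint8(240), np.uint8(220),
[... 1283 characters left out ...]
p.uint8(196), np.uint8(200), np.uint8(193))), (180, (np.uint8(137), np.uint8(124), np.uint8(69))), (186, (np.uint8(127), np.uint8(109), np.uint8(21))), (192, (np.uint8(226), np.uint8(197), np.uint8(0))), (198, (np.uint8(241), np.uint8(222), np.uint8(0))), (204, (np.uint8(241), np.uint8(222), np.uint8(0))), (210, (np.uint8(241), np.uint8(220), np.uint8(0))), (216, (np.uint8(48), np.uint8(43), np.uint8(31))), (222, (np.uint8(37), np.uint8(34), np.uint8(29))), (228, (np.uint8(58), np.uint8(58), np.uint8(57))), (234, (np.uint8(62), np.uint8(62), np.uint8(61)))]
0.005 [[320.77390657 177.29691994]]
0.01 [[320.73887037 179.35821344]]
0.015 [[320.70203953 181.52537162]]
[[320.87450753 163.5567837 ]]
```

The head's front lower edge is at row ~180, which puts the gap at about 11 mm. The bead's near end is at row 163 (163.6 predicted), so it is centred. No contact force. Handing in.

```bash
python3 -c "
from workcell import env
print(env.hand_in())"
```

```text
the job is handed in; nothing more can be done
None
```

I handed the job in, but no verdict came back: by my measurements the coupon is seated bead-up in the nest and the probe is held upright about 11 mm above the bead, centred to about 2 mm; I viewed 11 pictures, one over the limit of 10.

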